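Check the ratchet brake of an indexing spindle

ROBOT

A 6-joint arm with a two-finger parallel gripper is mounted at the origin on the work surface. World frame = base frame: x ahead of the robot, y to its left, z up, the work surface at z = 0. Lengths are in m, angles in degrees, forces in N, time in s.
With the tool pointing down it reaches from about 0.35 to 0.875 m from the base axis. Payload 4.2 kg.
Tool frame: the origin (TCP) lies midway between the tips of the shut fingers; the grasp point (between the pads) lies 19 mm behind it; z points along the fingers, y is the line along which they close (so a half turn about z gives the same grasp; the last joint's range is limited). The gripper opens to 87 mm and grips with 3 to 60 N. Pads are 19 mm wide; open, the fingers measure 117 mm over their backs; the gripper's body (75 mm by 190 mm) begins 51 mm behind the grasp point.
Start: joints at [83.858, 22.042, 0.453, 0, -68.411, -14.817], TCP at [0.224, 0.584, 0.223] pointing down, gripper open.
Joint ranges: [-179.83, 179.83], [-69.29, 118.12], [-61.27, 80.66], [-181.25, 117.63], [-171.15, -9.14], [-177.46, 177.46]. Speed limits (degrees/s): [159.86, 159.86, 180, 180, 180, 180].

INTERFACE

Orientations are given as a 3x3 rotation matrix whose columns are the frame's x, y, z axes.
In Python, from station import sense, capture, camera_params, finish_job gives the robot as it stands.
- The arm moves only by the tool drive_tool, never from a script. Its argument "rows" is a list of rows, each an object of numbers: "tx", "ty", "tz": the shift along the tool's x, y, z in cm; "ax", "ay", "az": the turn, a rotation vector about the tool's x, y, z in rad; "claw": the finger opening in cm, from 0 to 8.7. In form: [{"tx": .., "ty": .., "tz": .., "ax": .., "ay": .., "az": .., "claw": ..}, ...]. A call has 1 to 10 rows; each row shifts and turns the commanded pose from where the row before left it, along the tool's axes as they then stand; what a row does not reach is not made up. A row lasts 1/12 s, in which the tool goes at most 41.7 mm and 7.16 degrees, less where a joint would pass 70% of its speed; a pose out of reach is approached as far as the arm can. A call with a gripper value outside its range is refused whole. The fingers move at their own pace and stop on an object; the grip force is fixed at half the most. Time passes only in rows, so rows that do not move let the fingers close. It gives the time, the measured TCP pose, the force, the opening and the grip force at its end, in the units of the state.
- sense(): the state, without advancing time (a new reading comes with each control period).
- capture(name): name is "side" or "top"; returns (picture, depth): 420x560x3 uint8, red, green, blue; 420x560 float32, m along the optical axis (not along the pixel's ray), 0 where there is no reading.
- camera_params(name): a dict with "intrinsics" (3x3 intrinsics, pixels), "k1" (the pictures are not rectified: a ray, as slopes to the right and down, at radius r is drawn at 1 + k1 r^2 times it, then the intrinsics apply), "R" (3x3) and "t" (3): a world point X has camera coordinates R X + t. Camera axes: x right, y down, z forward; pixel columns grow to the right and rows downward; lengths in m; the calibration is good to about 2 mm. A picture is of the moment at which its call begins. camera_params takes no time and is no camera call.
- finish_job(): hands the job in; it is judged then, once.
The state is a dict: "time_s": time; "joints": joint angles; "joint_velocities": joint speeds; "effort": joint torques, N m; "tcp_pos": TCP position; "ee_rot": TCP orientation; "wrist_force": force on the tool from outside, world axes, zero at the start; "moment": the same for the moment, N m; "gripper_width": opening from 0.0 (shut) to 1.0 (fully open); "gripper_force": force on a finger pad.
Only numpy, scipy, OpenCV 4.12 (cv2) and the standard library are available. Lean on these libraries where they do the work, as an engineer would, in place of code of your own. Each camera call takes 0.05 s, during which the arm holds its last target. There are 200 camera calls.

TASK

Check the brake of the blue indexing spindle: pull its lever with the black knob back to the third notch, the one with the red mark, and no further, and let go so that the ratchet holds it there by itself. Then press the green release button until the lever has swung all the way back to rest, and let the button come up. Do not knock over the oil bottle or the jar.

Things in the scene. Friction and masses are not known exactly. Their poses are not given: they have to be found in the camera images.
- brake: blue indexing spindle with brake, bolted to the bench, 200 (x) by 330 (y) mm; origin at its foot on the bench, straight below the lever's pivot; z up. Lever swings in its x-z plane (y = 0), pivot 95 mm up. Headstock (125 mm high) and three-jaw chuck on the -y side (y -190 to -45 mm); button post on the +y side (centre y +120 mm, 66 mm square, 88 mm high, collar to 96).
- red_mark (a point): outer end of the red mark of the third notch, on the rim of the dark quadrant plate beside the lever (y = -22 mm, 102 mm from the pivot). The rim bears four marks, white, white, red, white, counted from the lever's rest side (block's +x) towards -x: notches 1 to 4. The plate rises to 197 mm above the bench.
- lever (a joint): lever angle, rad: 0 at rest, leaning 0.65 rad from vertical to the block's +x; grows as its top is pulled to the block's -x (lean = 0.65 - angle). Ratchet holds it at 0.28, 0.56, 0.84 (third notch, red) and 1.12; it catches once pulled just past a notch (up to 0.2 past is still that notch) and settles back on it when let go. End stop 1.25. Released, it swings back to 0 by spring in about a second.
- lever_knob (a point): centre of the black knob at the lever's end, 160 mm from the pivot, on a 16 mm steel shaft: a disc of 42 mm diameter, 32 mm thick along the block's y, with flat sides. It can be pinched from above by its flat sides and turns between the pads along its arc. Pull there: about 2 N at rest, 4 N at the third notch, about 2 N more while clicking over a notch or moving fast.
- release (a joint): travel of the green button, m: 0 up, 0.010 fully down. Spring: 1 N up, 4 N fully down, about 1 N more while the lever hangs on the pawl. It dips by itself as the lever clicks over a notch. The pawl lets go at 0.006 to 0.007; if the button comes up too early, the next lower notch catches the lever.
- release_top (a point): centre of the top of the green button (38 mm diameter), 120 mm above the bench when up, at x = 0, y = +120 mm in the block's frame; pressed straight down.
- oil_bottle: blue plastic oil bottle with a white cap, 60 mm diameter, 160 mm high; origin at the centre of its underside, z up; stands near the block, on the button's side.
- jar: amber glass jar with a steel lid, 64 mm diameter, 85 mm high; origin at the centre of its underside, z up; stands near the chuck, on the robot's side.
Mind the look-alikes: they are no part of the job. Of the things that look like the oil_bottle, take the one that is farthest from the robot's base at the start.

How it is judged (in metres and radians):
On the way, in this order (a step that is already met when the one before it is completed fails the run):
1. the lever rests in the third notch, held by the ratchet alone, untouched by the robot (value of joint lever between 0.79 and 0.9 rad and contact force between lever and the fingers below 0.1 N and contact force between lever and the arm below 0.1 N and velocity of joint lever between -0.05 and 0.05 rad/s), for 0.3 s.
2. with the release button pressed by the robot, the lever comes back to within 0.1 rad of rest (value of joint release above 0.004 m and (contact force between release and the fingers above 0.5 N or contact force between release and the arm above 0.5 N) and value of joint lever below 0.1 rad).
At the end, for the whole second after the job is handed in: the lever is back at rest (within 0.06 rad of 0, still), the green button is up again (within 2 mm), and the oil bottle and the jar stand upright (within 0.3 rad) (value of joint lever below 0.06 rad and velocity of joint lever between -0.1 and 0.1 rad/s and value of joint release below 0.002 m and angle between each of oil_bottle, jar's own z axis and vertical below 0.3 rad); the robot touches nothing.
It fails at once if the lever is pulled past the third notch as far as the fourth (1.12 rad) (value of joint lever above 1.12 rad).
It fails at once if the oil bottle or the jar is knocked over (tilted more than 0.6 rad) (angle between any of oil_bottle, jar's own z axis and vertical above 0.6 rad).
It also fails if it takes over 48 s, if anything falls off the work surface, if the arm or the gripper's body presses on something with over 40 N, if the wrist force passes 120 N, or if a joint passes its speed limit or range.

## Working session

There is one attempt and no reset: what is moved stays moved. The work goes in short steps, Python scripts to look and compute and a tool call to move; the robot and the scene stay as the last step left them, time stands still between calls to the robot, and variables do not carry over. Pictures are saved under pics/ and viewed, at most 10 in all, crops included, and the job is handed in when it is done.

Besides the shell and the picture viewer there is one more tool, called after "Call:" as a command line: name --argument value ..., lists and objects as JSON in quotes. drive_tool: Moves the arm, as the interface text tells. Its arguments: {"type":"object","properties":{"rows":{"type":"array"}},"required":["rows"]}

```bash
mkdir -p pics; cat > h.py <<'E'
import numpy as np,cv2
from station import *
def ray(cam,u,v):
    p=camera_params(cam);K=np.array(p["intrinsics"]);R=np.array(p["R"]);t=np.array(p["t"])
    d=cv2.undistortPoints(np.array([[[u,v]]],float),K,np.array([p["k1"],0,0,0,0.]))[0,0]
    return -R.T@t, R.T@np.array([d[0],d[1],1.])
def plane(cam,u,v,z):
    c,d=ray(cam,u,v);return c+d*(z-c[2])/d[2]
def dep(cam,D,u,v):
    c,d=ray(cam,u,v);return c+d*D[int(round(v)),int(round(u))]
def tri(a,b):
    c1,d1=ray(*a);c2,d2=ray(*b)
    s=np.linalg.lstsq(np.c_[d1,-d2],c2-c1,rcond=None)[0]
    p,q=c1+s[0]*d1,c2+s[1]*d2
    return (p+q)/2,np.linalg.norm(p-q)
E
python3 - <<'E'
from h import *
for n in("side","top"):
    im,D=capture(n);np.savez(n+"0",im=im,D=D);cv2.imwrite(f"pics/{n}0.png",im[:,:,::-1])
    c,d=ray(n,280,210);print(n,c.round(3),d.round(3))
s=sense();print(s["time_s"],s["tcp_pos"],np.round(s["ee_rot"],3),s["gripper_width"])
E
```

```text
side [-0.03  -0.504  0.712] [ 0.575  0.592 -0.564]
top [0.383 0.041 1.01 ] [ 0.147 -0.03  -0.989]
0.1 [0.22333053 0.58317664 0.22160532] [[ 0.934 -0.358 -0.001]
 [-0.358 -0.934 -0.002]
 [ 0.     0.002 -1.   ]] 0.9994492950245977
```

View pics/side0.png

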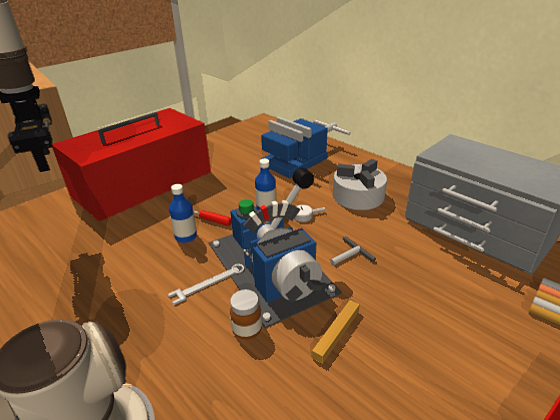

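View pics/top0.png

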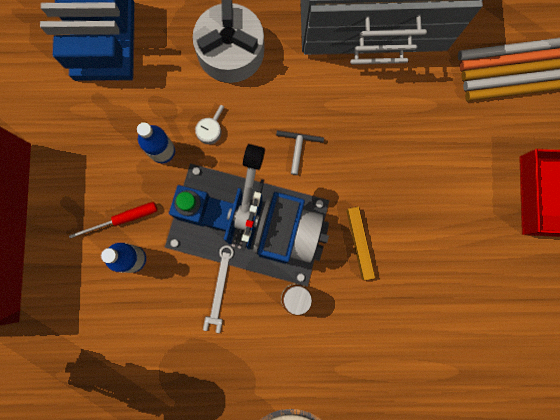

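The side view shows the black knob at (303,178), the green button at (246,207), and bottles at (265,185) and (182,215). In the top view the knob is at (254,157), the button at (186,202), the red mark near (250,224), bottles at (150,135) and (115,257), and the jar at (297,300).

Look-alike candidates in the top view:
- **Bottles:** (150,135) is farther from the base, so it is the oil bottle. (115,257) is nearer and is the look-alike.
- **Blue machines:** the vise at (95,40) is not the job. The spindle at (250,220) is.
- **Round dark or steel things:** the loose chuck at (228,35) is also not the job.

```bash
python3 - <<'E'
from h import *
I={n:np.load(n+"0.npz") for n in("side","top")}
def blob(n,mask,box):
    m=np.zeros(mask.shape,np.uint8);x0,y0,x1,y1=box;m[y0:y1,x0:x1]=mask[y0:y1,x0:x1]
    k,l,s,c=cv2.connectedComponentsWithStats(m);i=1+s[1:,4].argmax();return c[i],s[i]
C={}
for n,gb,kb,rb in(("side",(225,190,265,225),(285,160,325,197),(230,195,300,240)),("top",(165,180,210,225),(235,138,275,176),(235,205,270,240))):
    im=I[n]["im"];h=cv2.cvtColor(im,cv2.COLOR_RGB2HSV);H,S,V=cv2.split(h)
    g=((H>45)&(H<80)&(S>120)&(V>60)).astype(np.uint8)
    k=((im.max(2)<60)).astype(np.uint8)
    r=(((H<6)|(H>174))&(S>170)&(V>100)).astype(np.uint8)
    C[n]=[blob(n,g,gb),blob(n,k,kb),blob(n,r,rb)]
    for c,s in C[n]:print(n,c.round(1),s)
for i,nm in enumerate(("button","knob","red")):
    print(nm,[a.round(4) for a in map(np.array,tri(("side",*C["side"][i][0]),("top",*C["top"][i][0])))])
    for n in C:print("  depth",n,dep(n,I[n]["D"],*C[n][i][0]).round(4))
# bench z, jar and bottle tops
D=I["top"]["D"]
for nm,u,v in(("bench",340,320),("jar",297,300),("capfar",145,130),("capnear",110,256),("plate",300,278),("boltTL",196,171),("boltBL",175,243),("boltTR",319,203),("boltBR",301,278)):print(nm,dep("top",D,u,v).round(4))
a=cv2.resize(I["side"]["im"][140:290,200:360],None,fx=3.6,fy=3.6,interpolation=2)[:,:,::-1]
b=cv2.resize(I["top"]["im"][120:320,100:340],None,fx=2.7,fy=2.7,interpolation=2)[:,:,::-1]
cv2.imwrite("pics/crop.png",b)
E
```

```text
side [245.5 206.1] [239 200  14  14 174]
side [302.8 177.5] [292 167  22  22 328]
side [264.6 211.7] [260 205   9  15  72]
top [184.7 200.5] [176 192  19  18 270]
top [253.2 156.5] [243 144  22  26 412]
top [249.  223.2] [246 220   7   8  42]
button [array([0.5399, 0.2075, 0.1062]), np.float64(0.0024)]
  depth side [0.5264 0.1926 0.1195]
  depth top [0.5384 0.2042 0.1203]
knob [array([0.598 , 0.0631, 0.2232]), np.float64(0.0015)]
  depth side [0.5831 0.0506 0.2342]
  depth top [0.5931 0.062  0.2435]
red [array([0.4831, 0.0732, 0.1807]), np.float64(0.0006)]
  depth side [0.4811 0.0706 0.1829]
  depth top [0.4812 0.0729 0.1946]
bench [ 0.2888 -0.1153  0.0016]
jar [ 0.3369 -0.0179  0.0821]
capfar [0.6725 0.2752 0.1611]
capnear [0.4285 0.3364 0.1571]
plate [ 0.3804 -0.0303  0.012 ]
boltTL [0.626  0.1998 0.007 ]
boltBL [0.4623 0.2453 0.0084]
boltTR [ 0.5465 -0.0782  0.009 ]
boltBR [ 0.3803 -0.0326  0.0104]
```

View pics/crop.png

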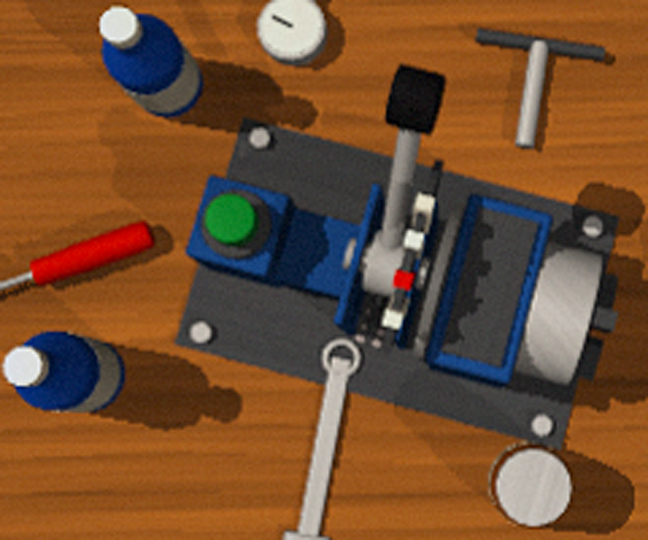

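Bolts, button (z 0.120), knob (z 0.223) and red mark (z 0.195) all agree. The block origin is about (0.505, 0.089) and its yaw about -15.7°. The crop shows the knob, the marks white, white, red, white, the button, and the far bottle. Next I'll raise the tool and go above the knob.

Call:
drive_tool --rows '[{"tz":-4,"az":-0.092},{"tz":-4},{"tz":-4},{"tz":-4},{"tx":2.95,"ty":2.35},{"tx":2.95,"ty":2.35},{"tx":2.95,"ty":2.35},{"tx":2.95,"ty":2.35},{"tx":2.95,"ty":2.35},{"tx":2.95,"ty":2.35}]'

```text
invalid input at $.rows[0]: expected keys tx, ty, tz, ax, ay, az, claw
```

Call:
drive_tool --rows '[{"tx":2.95,"ty":2.35},{"tx":2.95,"ty":2.35},{"tx":2.95,"ty":2.35},{"tx":2.95,"ty":2.35},{"tx":2.95,"ty":2.35},{"tx":2.95,"ty":2.35},{"tx":2.95,"ty":2.35},{"tx":2.95,"ty":2.35},{"tx":2.95,"ty":2.35},{"tx":2.95,"ty":2.35}]'

```text
invalid input at $.rows[0]: expected keys tx, ty, tz, ax, ay, az, claw
```

Call:
drive_tool --rows '[{"tx":0.05,"ty":0.05},{},{}]'

```text
invalid input at $.rows[0]: expected keys tx, ty, tz, ax, ay, az, claw
```

```bash
cat >> h.py <<'E'
O=np.array([0.5053,0.089]);YAW=np.deg2rad(-15.7)
X=np.array([np.cos(YAW),np.sin(YAW)]);Y=np.array([-X[1],X[0]])
def st():
    s=sense();p=np.array(s["tcp_pos"]);R=np.array(s["ee_rot"]);d=p[:2]-O
    print("t",round(s["time_s"],2),"tcp",p.round(4),"block mm",(1000*np.array([d@X,d@Y,p[2]])).round(1),"yaw",np.rad2deg(np.arctan2(R[1,0],R[0,0])).round(2),"z",R[:,2].round(4),"F",np.round(s["wrist_force"],2),"w",round(s["gripper_width"]*87,1),"gf",s["gripper_force"],"j",np.round(s["joints"],1))
E
python3 -c "
from h import *
st()"
```

```text
t 0.1 tcp [0.2233 0.5832 0.2216] block mm [-405.2  399.4  221.6] yaw -20.97 z [-6.0e-04 -1.8e-03 -1.0e+00] F [ 0.2   0.06 -0.75] w 87.0 gf 0.0 j [ 83.9  22.1   0.4  -0.  -68.4 -14.8]
```

All keys are needed in every row.

Call:
drive_tool --rows '[{"tx":0,"ty":0,"tz":-4,"ax":0,"ay":0,"az":-0.092,"claw":8.7},{"tx":0,"ty":0,"tz":-4,"ax":0,"ay":0,"az":0,"claw":8.7},{"tx":0,"ty":0,"tz":-4,"ax":0,"ay":0,"az":0,"claw":8.7},{"tx":0,"ty":0,"tz":-4,"ax":0,"ay":0,"az":0,"claw":8.7},{"tx":2.95,"ty":2.35,"tz":0,"ax":0,"ay":0,"az":0,"claw":8.7},{"tx":2.95,"ty":2.35,"tz":0,"ax":0,"ay":0,"az":0,"claw":8.7},{"tx":2.95,"ty":2.35,"tz":0,"ax":0,"ay":0,"az":0,"claw":8.7},{"tx":2.95,"ty":2.35,"tz":0,"ax":0,"ay":0,"az":0,"claw":8.7},{"tx":2.95,"ty":2.35,"tz":0,"ax":0,"ay":0,"az":0,"claw":8.7},{"tx":2.95,"ty":2.35,"tz":0,"ax":0,"ay":0,"az":0,"claw":8.7}]'

```text
time_s: 0.93
tcp_pos: [0.3563, 0.3983, 0.3822]
ee_rot: [[0.963, -0.27, -0.001], [-0.27, -0.963, -0.001], [-0.0, 0.001, -1.0]]
wrist_force: [1.0, 1.3, 0.2]
gripper_width: 1.002
gripper_force: 0.0
```

Call:
drive_tool --rows '[{"tx":2.95,"ty":2.35,"tz":0,"ax":0,"ay":0,"az":0,"claw":8.7},{"tx":2.95,"ty":2.35,"tz":0,"ax":0,"ay":0,"az":0,"claw":8.7},{"tx":2.95,"ty":2.35,"tz":0,"ax":0,"ay":0,"az":0,"claw":8.7},{"tx":2.95,"ty":2.35,"tz":0,"ax":0,"ay":0,"az":0,"claw":8.7},{"tx":2.95,"ty":2.35,"tz":0,"ax":0,"ay":0,"az":0,"claw":8.7},{"tx":2.95,"ty":2.35,"tz":0,"ax":0,"ay":0,"az":0,"claw":8.7},{"tx":2.95,"ty":2.35,"tz":0,"ax":0,"ay":0,"az":0,"claw":8.7},{"tx":2.95,"ty":2.35,"tz":0,"ax":0,"ay":0,"az":0,"claw":8.7},{"tx":2.95,"ty":2.35,"tz":0,"ax":0,"ay":0,"az":0,"claw":8.7},{"tx":2.95,"ty":2.35,"tz":0,"ax":0,"ay":0,"az":0,"claw":8.7}]'

```text
time_s: 1.77
tcp_pos: [0.5768, 0.0923, 0.3821]
ee_rot: [[0.963, -0.27, -0.001], [-0.27, -0.963, -0.0], [-0.001, 0.0, -1.0]]
wrist_force: [0.2, 0.4, -0.1]
gripper_width: 1.001
gripper_force: 0.0
```

Call:
drive_tool --rows '[{"tx":2.95,"ty":2.35,"tz":0,"ax":0,"ay":0,"az":0,"claw":8.7},{"tx":0,"ty":0,"tz":0,"ax":0,"ay":0,"az":0,"claw":8.7},{"tx":0,"ty":0,"tz":0,"ax":0,"ay":0,"az":0,"claw":8.7}]'

```text
time_s: 2.02
tcp_pos: [0.5989, 0.0617, 0.3809]
ee_rot: [[0.962, -0.274, -0.003], [-0.274, -0.962, -0.001], [-0.002, 0.001, -1.0]]
wrist_force: [-0.5, 0.9, -0.3]
gripper_width: 1.004
gripper_force: 0.0
```

```bash
python3 -c "
from h import *
st()"
```

```text
t 2.02 tcp [0.5989 0.0617 0.3809] block mm [ 97.5  -1.  380.9] yaw -15.89 z [-2.7e-03 -6.0e-04 -1.0e+00] F [-0.47  0.95 -0.27] w 87.4 gf 0.0 j [ 21.3  16.4  14.4  -0.  -88.1  52.8]
```

Call:
drive_tool --rows '[{"tx":0,"ty":-0.1,"tz":3.5,"ax":0,"ay":0,"az":0,"claw":8.7},{"tx":0,"ty":0,"tz":3.5,"ax":0,"ay":0,"az":0,"claw":8.7},{"tx":0,"ty":0,"tz":3.5,"ax":0,"ay":0,"az":0,"claw":8.7},{"tx":0,"ty":0,"tz":3.5,"ax":0,"ay":0,"az":0,"claw":7.0},{"tx":0,"ty":0,"tz":3.5,"ax":0,"ay":0,"az":0,"claw":6.0},{"tx":0,"ty":0,"tz":0,"ax":0,"ay":0,"az":0,"claw":5.0},{"tx":0,"ty":0,"tz":0,"ax":0,"ay":0,"az":0,"claw":5.0},{"tx":0,"ty":0,"tz":0,"ax":0,"ay":0,"az":0,"claw":5.0}]'

```text
time_s: 2.68
tcp_pos: [0.5999, 0.0652, 0.2102]
ee_rot: [[0.963, -0.269, 0.004], [-0.269, -0.963, 0.0], [0.004, -0.001, -1.0]]
wrist_force: [0.2, 0.1, 1.7]
gripper_width: 0.705
gripper_force: 0.0
```

```bash
python3 - <<'E'
from h import *
st()
a,_=capture("side");b,_=capture("top")
f=lambda i:cv2.resize(i,None,fx=4,fy=4,interpolation=2)
cv2.imwrite("pics/g1.png",np.hstack([f(a[110:250,210:310+90][:,:100]),f(b[90:230,190:290])])[:,:,::-1])
E
```

```text
t 2.68 tcp [0.5999 0.0652 0.2102] block mm [ 97.5   2.7 210.2] yaw -15.59 z [ 4.1e-03  2.0e-04 -1.0e+00] F [0.23 0.08 1.7 ] w 61.4 gf 0.0 j [ 21.6  20.3  -4.    0.1 -65.4  52.8]
```

View pics/g1.png

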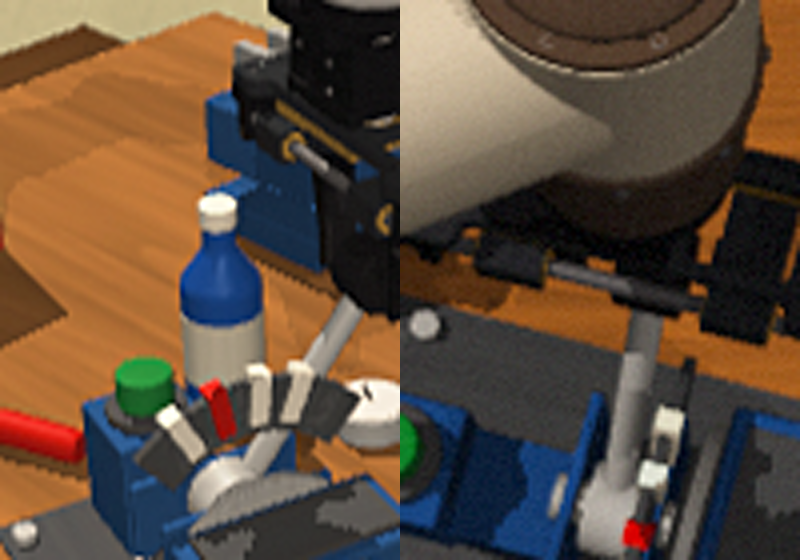

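The fingers straddle the knob: in this picture (left half side view, right half top view) it sits hidden between them at about (370,270). I'll close now.

Call:
drive_tool --rows '[{"tx":0,"ty":0.2,"tz":0.3,"ax":0,"ay":0,"az":0,"claw":3.5},{"tx":0,"ty":0,"tz":0,"ax":0,"ay":0,"az":0,"claw":2.5},{"tx":0,"ty":0,"tz":0,"ax":0,"ay":0,"az":0,"claw":2.5},{"tx":0,"ty":0,"tz":0,"ax":0,"ay":0,"az":0,"claw":2.5},{"tx":0,"ty":0,"tz":0,"ax":0,"ay":0,"az":0,"claw":2.5},{"tx":0,"ty":0,"tz":0,"ax":0,"ay":0,"az":0,"claw":2.5}]'

```text
time_s: 3.28
tcp_pos: [0.5984, 0.0627, 0.205]
ee_rot: [[0.963, -0.271, 0.001], [-0.271, -0.963, 0.001], [0.001, -0.001, -1.0]]
wrist_force: [-0.2, 2.0, 2.7]
gripper_width: 0.368
gripper_force: 30.0
```

```bash
python3 - <<'E'
from h import *
st()
p0=None
for a in np.r_[0:0.96:0.08]:
    l=.65-a;p=np.array([160*np.sin(l),95+160*np.cos(l)])
    if p0 is not None: print(a.round(2),"tx %.2f tz %.2f cm"%((p-p0)[0]/10,-(p-p0)[1]/10),p.round(1))
    p0=p
E
```

```text
t 3.28 tcp [0.5984 0.0627 0.205 ] block mm [ 9.68e+01 -1.00e-01  2.05e+02] yaw -15.71 z [ 1.2e-03  5.0e-04 -1.0e+00] F [-0.19  2.02  2.7 ] w 32.0 gf 29.9874282698147 j [ 21.4  20.5  -4.5  -0.  -64.9  52.9]
0.08 tx -1.05 tz -0.73 cm [ 86.3 229.7]
0.16 tx -1.10 tz -0.65 cm [ 75.3 236.2]
0.24 tx -1.15 tz -0.56 cm [ 63.8 241.7]
0.32 tx -1.19 tz -0.46 cm [ 51.8 246.4]
0.4 tx -1.23 tz -0.37 cm [ 39.6 250. ]
0.48 tx -1.25 tz -0.27 cm [ 27.1 252.7]
0.56 tx -1.27 tz -0.17 cm [ 14.4 254.4]
0.64 tx -1.28 tz -0.06 cm [  1.6 255. ]
0.72 tx -1.28 tz 0.04 cm [-11.2 254.6]
0.8 tx -1.27 tz 0.14 cm [-23.9 253.2]
0.88 tx -1.26 tz 0.24 cm [-36.5 250.8]
```

The grip width is 32 mm, which matches the knob. Next I pull along the arc.

Call:
drive_tool --rows '[{"tx":-1.05,"ty":0,"tz":-0.73,"ax":0,"ay":0,"az":0,"claw":2.5},{"tx":-1.1,"ty":0,"tz":-0.65,"ax":0,"ay":0,"az":0,"claw":2.5},{"tx":-1.15,"ty":0,"tz":-0.56,"ax":0,"ay":0,"az":0,"claw":2.5},{"tx":-1.19,"ty":0,"tz":-0.46,"ax":0,"ay":0,"az":0,"claw":2.5},{"tx":-1.23,"ty":0,"tz":-0.37,"ax":0,"ay":0,"az":0,"claw":2.5},{"tx":-1.25,"ty":0,"tz":-0.27,"ax":0,"ay":0,"az":0,"claw":2.5},{"tx":-1.27,"ty":0,"tz":-0.17,"ax":0,"ay":0,"az":0,"claw":2.5},{"tx":-1.28,"ty":0,"tz":-0.06,"ax":0,"ay":0,"az":0,"claw":2.5},{"tx":0,"ty":0,"tz":0,"ax":0,"ay":0,"az":0,"claw":2.5},{"tx":0,"ty":0,"tz":0,"ax":0,"ay":0,"az":0,"claw":2.5}]'

```text
time_s: 4.12
tcp_pos: [0.5076, 0.089, 0.2378]
ee_rot: [[0.963, -0.27, 0.004], [-0.27, -0.963, 0.002], [0.003, -0.003, -1.0]]
wrist_force: [3.7, 1.2, -1.2]
gripper_width: 0.364
gripper_force: 30.0
```

```bash
python3 - <<'E'
from h import *
st()
a,_=capture("side");b,_=capture("top")
f=lambda i:cv2.resize(i,None,fx=4,fy=4,interpolation=2)
cv2.imwrite("pics/g2.png",np.hstack([f(a[110:250,210:310]),f(b[120:260,190:290])])[:,:,::-1])
E
```

```text
t 4.12 tcp [0.5076 0.089  0.2378] block mm [  2.3   0.7 237.8] yaw -15.67 z [ 0.0039  0.0017 -1.    ] F [ 3.68  1.17 -1.21] w 31.7 gf 30.00798631226644 j [ 28.   10.5 -13.5   0.  -65.7  46.3]
```

View pics/g2.png

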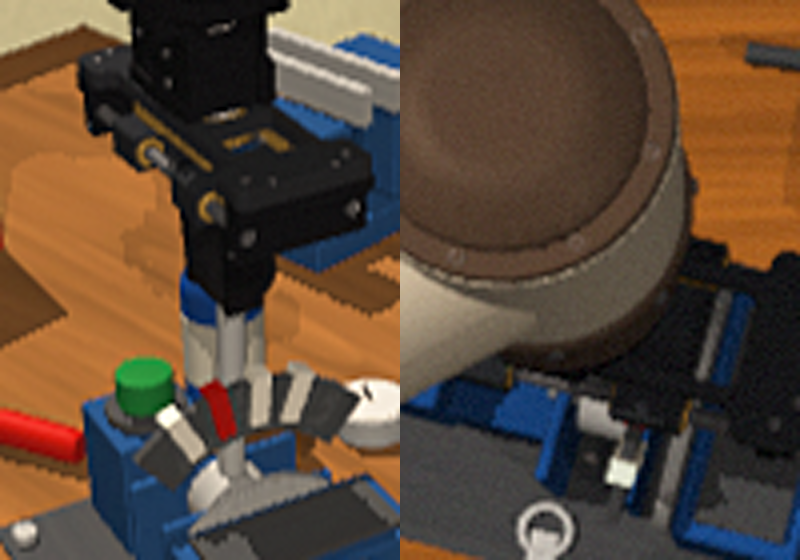

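The lever is vertical, with the shaft at (230,330) in the crop, which gives about 0.64 rad. The grip is holding. I'll go on to about 0.93.

Call:
drive_tool --rows '[{"tx":-1.28,"ty":0,"tz":0.04,"ax":0,"ay":0,"az":0,"claw":2.5},{"tx":-1.27,"ty":0,"tz":0.14,"ax":0,"ay":0,"az":0,"claw":2.5},{"tx":-0.63,"ty":0,"tz":0.11,"ax":0,"ay":0,"az":0,"claw":2.5},{"tx":-0.63,"ty":0,"tz":0.13,"ax":0,"ay":0,"az":0,"claw":2.5},{"tx":-0.77,"ty":0,"tz":0.2,"ax":0,"ay":0,"az":0,"claw":2.5},{"tx":0,"ty":0,"tz":0,"ax":0,"ay":0,"az":0,"claw":2.5},{"tx":0,"ty":0,"tz":0,"ax":0,"ay":0,"az":0,"claw":2.5},{"tx":0,"ty":0,"tz":0,"ax":0,"ay":0,"az":0,"claw":2.5}]'

```text
time_s: 4.88
tcp_pos: [0.4648, 0.1015, 0.2325]
ee_rot: [[0.963, -0.27, 0.006], [-0.27, -0.963, 0.002], [0.005, -0.003, -1.0]]
wrist_force: [4.5, 3.7, 1.1]
gripper_width: 0.368
gripper_force: 30.0
```

```bash
python3 - <<'E'
from h import *
st()
E
```

```text
t 4.88 tcp [0.4648 0.1015 0.2325] block mm [-42.3   1.  232.5] yaw -15.66 z [ 0.0058  0.0018 -1.    ] F [4.46 3.69 1.15] w 32.0 gf 30.005539117846638 j [ 32.    6.7 -19.    0.1 -64.   42.3]
```

The angle is about 0.92 rad, inside the third notch's range. I'll open and lift away.

Call:
drive_tool --rows '[{"tx":0,"ty":0,"tz":0,"ax":0,"ay":0,"az":0,"claw":6.5},{"tx":0,"ty":0,"tz":0,"ax":0,"ay":0,"az":0,"claw":6.5},{"tx":0,"ty":0,"tz":0,"ax":0,"ay":0,"az":0,"claw":6.5},{"tx":0,"ty":0,"tz":0,"ax":0,"ay":0,"az":0,"claw":6.5},{"tx":0,"ty":0,"tz":-2,"ax":0,"ay":0,"az":0,"claw":6.5},{"tx":0,"ty":0,"tz":-4,"ax":0,"ay":0,"az":0,"claw":6.5},{"tx":0,"ty":0,"tz":-4,"ax":0,"ay":0,"az":0,"claw":6.5},{"tx":0,"ty":-3.0,"tz":0,"ax":0,"ay":0,"az":0.12,"claw":6.5},{"tx":0,"ty":-3.0,"tz":0,"ax":0,"ay":0,"az":0.12,"claw":2},{"tx":0,"ty":0,"tz":0,"ax":0,"ay":0,"az":0,"claw":0}]'

```text
time_s: 5.72
tcp_pos: [0.483, 0.16, 0.3306]
ee_rot: [[0.87, -0.493, -0.0], [-0.493, -0.87, 0.001], [-0.001, -0.0, -1.0]]
wrist_force: [-0.2, 0.3, -1.4]
gripper_width: 0.665
gripper_force: 0.0
```

```bash
python3 - <<'E'
from h import *
st()
a,_=capture("side")
cv2.imwrite("pics/g3.png",cv2.resize(a[120:260,200:340],None,fx=4,fy=4,interpolation=2)[:,:,::-1])
E
```

```text
t 5.72 tcp [0.483  0.16   0.3306] block mm [-40.7  62.3 330.6] yaw -29.53 z [-3.e-04  6.e-04 -1.e+00] F [-0.23  0.35 -1.43] w 57.9 gf 0.0 j [ 36.6   7.1  -4.4  -0.  -78.5  23.9]
```

View pics/g3.png

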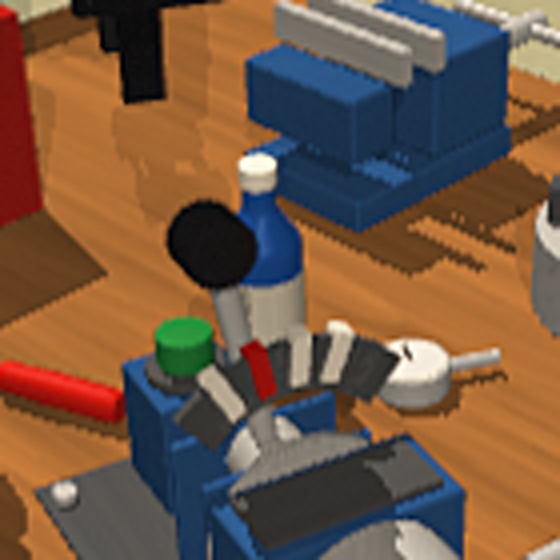

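The lever (knob at (212,243) in the crop) is held at the red mark by itself and upright objects are untouched. Next I turn the gripper so its narrow side faces the lever, with fingers shut.

Call:
drive_tool --rows '[{"tx":0,"ty":0,"tz":0,"ax":0,"ay":0,"az":0.12,"claw":0},{"tx":0,"ty":0,"tz":0,"ax":0,"ay":0,"az":0.12,"claw":0},{"tx":0,"ty":0,"tz":0,"ax":0,"ay":0,"az":0.12,"claw":0},{"tx":0,"ty":0,"tz":0,"ax":0,"ay":0,"az":0.12,"claw":0},{"tx":0,"ty":0,"tz":0,"ax":0,"ay":0,"az":0.12,"claw":0},{"tx":0,"ty":0,"tz":0,"ax":0,"ay":0,"az":0.12,"claw":0},{"tx":0,"ty":0,"tz":0,"ax":0,"ay":0,"az":0.12,"claw":0},{"tx":0,"ty":0,"tz":0,"ax":0,"ay":0,"az":0.12,"claw":0},{"tx":0,"ty":0,"tz":0,"ax":0,"ay":0,"az":0.12,"claw":0},{"tx":0,"ty":0,"tz":0,"ax":0,"ay":0,"az":0.12,"claw":0}]'

```text
time_s: 6.6
tcp_pos: [0.4811, 0.1559, 0.3305]
ee_rot: [[-0.148, -0.989, -0.002], [-0.989, 0.148, -0.001], [0.002, 0.002, -1.0]]
wrist_force: [-0.2, -0.0, 0.0]
gripper_width: 0.01
gripper_force: 0.0
```

Call:
drive_tool --rows '[{"tx":0,"ty":0,"tz":0,"ax":0,"ay":0,"az":0.12,"claw":0},{"tx":0,"ty":0,"tz":0,"ax":0,"ay":0,"az":0,"claw":0},{"tx":0,"ty":0,"tz":0,"ax":0,"ay":0,"az":0,"claw":0}]'

```text
time_s: 6.85
tcp_pos: [0.4814, 0.1563, 0.3307]
ee_rot: [[-0.257, -0.966, -0.001], [-0.966, 0.257, -0.001], [0.001, 0.001, -1.0]]
wrist_force: [-0.1, -0.0, 0.7]
gripper_width: 0.006
gripper_force: 0.0
```

```bash
python3 - <<'E'
from h import *
st()
s=sense();R=np.array(s["ee_rot"]);b=np.r_[O+.12*Y,.15];b2=np.array([.5384,.2042,.15])
for q in(b,b2):print(q.round(4),"tool cm",(R.T@(q-s["tcp_pos"])*100).round(2))
E
```

```text
t 6.85 tcp [0.4814 0.1563 0.3307] block mm [-41.2  58.4 330.7] yaw -104.87 z [-1.1e-03 -9.0e-04 -1.0e+00] F [-0.1  -0.03  0.67] w 0.6 gf 0.0 j [ 36.4   6.9  -4.7   0.  -78.6 -51.3]
[0.5378 0.2045 0.15  ] tool cm [-6.12 -4.23 18.06]
[0.5384 0.2042 0.15  ] tool cm [-6.11 -4.3  18.06]
```

Call:
drive_tool --rows '[{"tx":-3.05,"ty":-2.15,"tz":0,"ax":0,"ay":0,"az":0,"claw":0},{"tx":-3.05,"ty":-2.15,"tz":0,"ax":0,"ay":0,"az":0,"claw":0},{"tx":0,"ty":0,"tz":4,"ax":0,"ay":0,"az":0,"claw":0},{"tx":0,"ty":0,"tz":4,"ax":0,"ay":0,"az":0,"claw":0},{"tx":0,"ty":0,"tz":4,"ax":0,"ay":0,"az":0,"claw":0},{"tx":0,"ty":0,"tz":4,"ax":0,"ay":0,"az":0,"claw":0},{"tx":0,"ty":0,"tz":2,"ax":0,"ay":0,"az":0,"claw":0},{"tx":0,"ty":0,"tz":0,"ax":0,"ay":0,"az":0,"claw":0},{"tx":0,"ty":0,"tz":0,"ax":0,"ay":0,"az":0,"claw":0}]'

```text
time_s: 7.6
tcp_pos: [0.5392, 0.2043, 0.1505]
ee_rot: [[-0.258, -0.966, -0.002], [-0.966, 0.258, -0.002], [0.002, 0.001, -1.0]]
wrist_force: [-0.1, -0.0, 1.8]
gripper_width: 0.002
gripper_force: 0.0
```

```bash
python3 - <<'E'
from h import *
st()
a,_=capture("side")
cv2.imwrite("pics/g4.png",cv2.resize(a[110:250,180:320],None,fx=4,fy=4,interpolation=2)[:,:,::-1])
E
```

```text
t 7.6 tcp [0.5392 0.2043 0.1505] block mm [  1.4 120.2 150.5] yaw -104.93 z [-0.0016 -0.0021 -1.    ] F [-0.1  -0.05  1.84] w 0.2 gf 0.0 j [ 36.9  20.9 -12.3   0.  -56.9 -51.8]
```

View pics/g4.png

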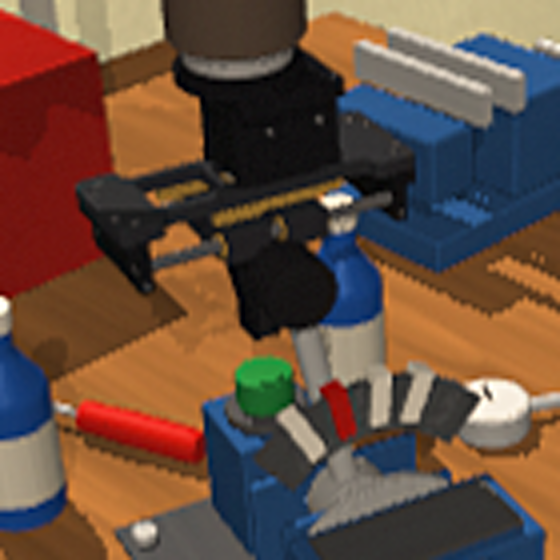

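The shut fingers (tip at about (262,330)) are right over the button (265,385), clear of the lever and bottle. I'll press down.

Call:
drive_tool --rows '[{"tx":0,"ty":0,"tz":1.5,"ax":0,"ay":0,"az":0,"claw":0},{"tx":0,"ty":0,"tz":1.2,"ax":0,"ay":0,"az":0,"claw":0},{"tx":0,"ty":0,"tz":0.7,"ax":0,"ay":0,"az":0,"claw":0},{"tx":0,"ty":0,"tz":0.5,"ax":0,"ay":0,"az":0,"claw":0},{"tx":0,"ty":0,"tz":0,"ax":0,"ay":0,"az":0,"claw":0},{"tx":0,"ty":0,"tz":0,"ax":0,"ay":0,"az":0,"claw":0},{"tx":0,"ty":0,"tz":0,"ax":0,"ay":0,"az":0,"claw":0}]'

```text
time_s: 8.23
tcp_pos: [0.5404, 0.2055, 0.1137]
ee_rot: [[-0.259, -0.966, 0.003], [-0.966, 0.259, 0.002], [-0.002, -0.002, -1.0]]
wrist_force: [-0.1, 1.3, 2.9]
gripper_width: 0.01
gripper_force: 1.6
```

```bash
python3 - <<'E'
from h import *
st()
E
```

```text
t 8.23 tcp [0.5404 0.2055 0.1137] block mm [  2.2 121.7 113.7] yaw -105.03 z [ 0.003   0.0016 -1.    ] F [-0.11  1.3   2.86] w 0.8 gf 1.5653119771013735 j [ 36.9  23.2 -14.9   0.  -51.8 -51.9]
```

Travel is about 6 mm, right at the threshold. I'll press 3 mm more and wait for the lever.

Call:
drive_tool --rows '[{"tx":0,"ty":0,"tz":0.4,"ax":0,"ay":0,"az":0,"claw":0},{"tx":0,"ty":0,"tz":0,"ax":0,"ay":0,"az":0,"claw":0},{"tx":0,"ty":0,"tz":0,"ax":0,"ay":0,"az":0,"claw":0},{"tx":0,"ty":0,"tz":0,"ax":0,"ay":0,"az":0,"claw":0},{"tx":0,"ty":0,"tz":0,"ax":0,"ay":0,"az":0,"claw":0},{"tx":0,"ty":0,"tz":0,"ax":0,"ay":0,"az":0,"claw":0},{"tx":0,"ty":0,"tz":0,"ax":0,"ay":0,"az":0,"claw":0},{"tx":0,"ty":0,"tz":0,"ax":0,"ay":0,"az":0,"claw":0},{"tx":0,"ty":0,"tz":0,"ax":0,"ay":0,"az":0,"claw":0},{"tx":0,"ty":0,"tz":0,"ax":0,"ay":0,"az":0,"claw":0}]'

```text
time_s: 9.07
tcp_pos: [0.5405, 0.2056, 0.1103]
ee_rot: [[-0.259, -0.966, 0.004], [-0.966, 0.259, 0.002], [-0.002, -0.003, -1.0]]
wrist_force: [-1.8, 0.7, 9.6]
gripper_width: 0.006
gripper_force: 5.1
```

Call:
drive_tool --rows '[{"tx":0,"ty":0,"tz":0,"ax":0,"ay":0,"az":0,"claw":0},{"tx":0,"ty":0,"tz":0,"ax":0,"ay":0,"az":0,"claw":0},{"tx":0,"ty":0,"tz":0,"ax":0,"ay":0,"az":0,"claw":0},{"tx":0,"ty":0,"tz":0,"ax":0,"ay":0,"az":0,"claw":0},{"tx":0,"ty":0,"tz":0,"ax":0,"ay":0,"az":0,"claw":0},{"tx":0,"ty":0,"tz":0,"ax":0,"ay":0,"az":0,"claw":0}]'

```text
time_s: 9.57
tcp_pos: [0.5405, 0.2056, 0.1103]
ee_rot: [[-0.259, -0.966, 0.004], [-0.966, 0.259, 0.002], [-0.002, -0.003, -1.0]]
wrist_force: [-1.6, 1.3, 10.0]
gripper_width: 0.005
gripper_force: 5.1
```

```bash
python3 - <<'E'
from h import *
st()
a,_=capture("side")
cv2.imwrite("pics/g5.png",cv2.resize(a[120:260,200:340],None,fx=4,fy=4,interpolation=2)[:,:,::-1])
E
```

```text
t 9.57 tcp [0.5405 0.2056 0.1103] block mm [  2.3 121.8 110.3] yaw -105.01 z [ 0.0036  0.0015 -1.    ] F [-1.59  1.28  9.97] w 0.4 gf 5.058662538067438 j [ 36.9  23.4 -15.1   0.1 -51.3 -51.9]
```

View pics/g5.png

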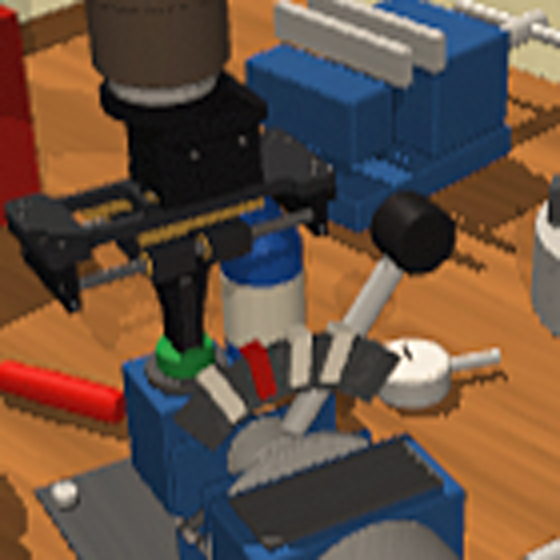

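The knob is back at its starting pixel (303,178), so the lever is at rest. I'll lift off the button.

Call:
drive_tool --rows '[{"tx":0,"ty":0,"tz":-1,"ax":0,"ay":0,"az":0,"claw":0},{"tx":0,"ty":0,"tz":-2,"ax":0,"ay":0,"az":0,"claw":0},{"tx":0,"ty":0,"tz":-4,"ax":0,"ay":0,"az":0,"claw":0},{"tx":0,"ty":0,"tz":-4,"ax":0,"ay":0,"az":0,"claw":0},{"tx":0,"ty":0,"tz":-4,"ax":0,"ay":0,"az":0,"claw":0},{"tx":0,"ty":0,"tz":0,"ax":0,"ay":0,"az":0,"claw":0},{"tx":0,"ty":0,"tz":0,"ax":0,"ay":0,"az":0,"claw":0},{"tx":0,"ty":0,"tz":0,"ax":0,"ay":0,"az":0,"claw":0}]'

```text
time_s: 10.28
tcp_pos: [0.5385, 0.2046, 0.2573]
ee_rot: [[-0.26, -0.965, -0.002], [-0.965, 0.26, -0.0], [0.001, 0.002, -1.0]]
wrist_force: [-0.1, -0.1, -0.0]
gripper_width: 0.004
gripper_force: 0.0
```

```bash
python3 - <<'E'
from h import *
st()
a,_=capture("side")
cv2.imwrite("pics/g6.png",a[110:360,140:400,::-1])
E
```

```text
t 10.28 tcp [0.5385 0.2046 0.2573] block mm [  0.7 120.2 257.3] yaw -105.09 z [-1.8e-03 -1.0e-04 -1.0e+00] F [-0.07 -0.09 -0.04] w 0.3 gf 0.0 j [ 36.9  16.   -3.3  -0.1 -70.8 -51.9]
```

View pics/g6.png

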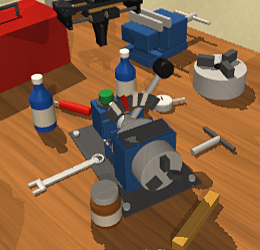

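The lever is at rest (knob at (163,68) in the crop), the button is up at (106,97), and the bottles and jar stand. I'll hand in.

```bash
python3 -c "
from station import *
print(finish_job())"
```

```text
the job is handed in; nothing more can be done
None
```

The brake check is done and handed in at about 10 s of the 48 s; the hand-in returned no verdict. The ratchet held the lever alone at the red third notch, the release button swung it back to rest and came up again, and the oil bottle and jar still stand.

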